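Pin the stop bracket, then hold its hidden bolt while the nut is run up

TASK

Fit the stop bracket: take the two longer steel pins from the wooden rack (leave the short one standing there) and drop one, end down, fully home into each of the two holes in the bracket's foot. Then reach down into the narrow slot behind the bracket's upright plate, grip the hexagonal bolt head hidden there and keep it from turning while the nut runner on the other side turns the nut. Finish while still holding the bolt head firmly: do not let go.

Things in the scene. Friction and masses are not known exactly. Their poses are not given: they have to be found in the camera images.
- bracket: Fixed grey steel bracket on its base, turned up to 0.35 rad. Origin at bench level under the middle of the upright plate's rear face; x points away from the robot, across the slot, y left, z up. In mm: upright plate x -12 to 0, y -65 to 65, top at z 100; foot in front of it x -112 to 0, y -75 to 75, top at z 30.
- slot (a point): Middle of the floor of the slot behind the upright plate, at bracket x 25, y 0, z 20 mm. The slot is 50 mm wide (bracket x 0 to 50), open above and at both ends (y); beyond it stands a fence, x 50 to 66, y -65 to 65, top at z 82. Axes are the bracket's.
- runner (a point): Centre of the black nut runner on the foot: a lying cylinder, 40 mm diameter, axis along bracket x at y 0, z 70 mm, from x -84 to -26, on a 28 mm wide pedestal. It drives the nut; not to be handled.
- hole_left (a point): Centre of the mouth of the pin hole at bracket x -70, y 52, z 30 (top face of the foot). Hole 14 mm diameter, 24 mm deep, upright, blind, with a 2 mm chamfer. The point's axes are the bracket's.
- hole_right (a point): The same hole at bracket x -70, y -52, z 30.
- bolt: Dark hexagon bolt head in the slot: 24 mm across flats, 18 long. Origin at its centre (bracket x 15, y 0, z 70 mm); x is the bolt axis (bracket x), two flats face its +y and -y. A 22 mm collar, 6 long, lies between head and plate. It is dragged round with the nut; it turns in the nut against 0.1 N m of friction, so jaws closing on it along bracket y square it up, and 40 N of grip or more holds it.
- nut (a joint): Angle (rad) of the nut on the robot's side of the upright plate, on the bolt's axis, turned without pause by the runner, positive about bracket x: about 0.13 rad/s with the bolt free, 0.07 with it held. Starts between 0 and 1.05, and until the bolt is gripped it is the bolt's angle too (0: flats facing bracket +y and -y).
- rack: Fixed wooden pin rack, 46 x 150 x 40 mm, origin at the centre of its underside, turned up to 0.4 rad; three holes of 14 mm diameter, 30 mm deep, along its y at -50, 0 and 50 mm. A pin stands in each, in any order.
- pin_a: Longer steel pin, 12 mm diameter, 75 mm long, about 66 g, bevelled ends; origin at the centre of its lower end, z along the pin. Stands in the rack, its top 45 mm above the rack's top; home in a foot hole its top is 51 mm above the foot.
- pin_b: The other longer pin, the same as pin_a (either goes into either hole).
- pin_short: Short steel pin, 12 mm diameter, 55 mm long, in the rack, top 25 mm above the rack's top; not wanted, stays there. Origin at the centre of its lower end.
Not all that is in view belongs to the job. Of the things that look like the bracket, the largest one is meant.

How it is judged:
On the way, in this order (a step that is already met when the one before it is completed fails the run):
1. both longer pins stand home in the two foot holes, let go ((((z of pin_a in the frame of hole_left below -0.02 m and horizontal distance between pin_a and hole_left below 0.004 m and angle between pin_a's own z axis and vertical below 0.15 rad) and (z of pin_b in the frame of hole_right below -0.02 m and horizontal distance between pin_b and hole_right below 0.004 m and angle between pin_b's own z axis and vertical below 0.15 rad)) or ((z of pin_b in the frame of hole_left below -0.02 m and horizontal distance between pin_b and hole_left below 0.004 m and angle between pin_b's own z axis and vertical below 0.15 rad) and (z of pin_a in the frame of hole_right below -0.02 m and horizontal distance between pin_a and hole_right below 0.004 m and angle between pin_a's own z axis and vertical below 0.15 rad))) and contact force between the fingers and pin_a below 0.3 N and contact force between the fingers and pin_b below 0.3 N), for 0.2 s.
2. the bolt head is gripped and stands still while the nut goes on turning (contact force between the fingers and bolt above 5 N and distance between the grasp point and bolt below 0.025 m and angular speed of bolt below 0.03 rad/s and velocity of joint nut above 0.04 rad/s), for 0.5 s.
At the end, for the whole second after the job is handed in: A longer pin in each foot hole (20 mm deep or more, within 4 mm of the axis, tilt under 0.15 rad); fingers grip the bolt head (over 5 N, grasp point within 25 mm of its centre), which turns slower than 0.03 rad/s while the nut turns faster than 0.04 rad/s (all of step 2 and (((z of pin_a in the frame of hole_left below -0.02 m and horizontal distance between pin_a and hole_left below 0.004 m and angle between pin_a's own z axis and vertical below 0.15 rad) and (z of pin_b in the frame of hole_right below -0.02 m and horizontal distance between pin_b and hole_right below 0.004 m and angle between pin_b's own z axis and vertical below 0.15 rad)) or ((z of pin_b in the frame of hole_left below -0.02 m and horizontal distance between pin_b and hole_left below 0.004 m and angle between pin_b's own z axis and vertical below 0.15 rad) and (z of pin_a in the frame of hole_right below -0.02 m and horizontal distance between pin_a and hole_right below 0.004 m and angle between pin_a's own z axis and vertical below 0.15 rad)))); the arm keeps its last pose, push and grip.
It fails at once if the short pin is taken from its place in the rack (distance of pin_short from where it was at the start of the episode above 0.02 m).
It also fails if it takes over 64 s, if anything falls off the work surface, if the arm or the gripper's body presses on something with over 40 N, if the wrist force passes 120 N, or if a joint passes its speed limit or range.

ROBOT

A 6-joint arm with a two-finger parallel gripper is mounted at the origin on the work surface. World frame = base frame: x ahead of the robot, y to its left, z up, the work surface at z = 0. Lengths are in m, angles in rad, forces in N, time in s.
With the tool pointing down it reaches from about 0.35 to 0.85 m from the base axis. Payload 8.1 kg.
Tool frame: the origin (TCP) lies midway between the tips of the shut fingers; the grasp point (between the pads) lies 19 mm behind it; z points along the fingers, y is the line along which they close (so a half turn about z gives the same grasp; the last joint's range is limited). The gripper opens to 93 mm and grips with 3 to 60 N. Pads are 15 mm wide; open, the fingers measure 128 mm over their backs; the gripper's body (75 mm by 188 mm) begins 65 mm behind the grasp point.
Start: joints at [-1.248, 0.13, 1.488, -0, 1.523, -0.085], TCP at [0.238, -0.551, 0.219] pointing down, gripper open.
Joint ranges: [-2.96, 2.96], [-0.89, 2.26], [0.02, 2.5], [-1.34, 4.48], [0, 2.73], [-2.66, 2.66]. Speed limits (rad/s): [2.39, 2.39, 2.79, 3.14, 3.14, 3.14].

INTERFACE

Orientations are given as a rotation vector (axis times angle).
In Python, from plant import read_state, read_camera, get_calibration, close_job gives the robot as it stands.
- The arm moves only by the shell command python3 -m crank 'ROWS' [FORCE]. ROWS is JSON, a list that holds one entry, the list of rows, each a list of 7 numbers: the gripper's target within -1 to 1 (fully open at 1, half-way at 0, shut at -1), then the shift along the tool's x, y, z as a fraction of full scale, then the turn, a rotation vector about the tool's x, y, z as a fraction of full scale. In form: [[[grip, x, y, z, rx, ry, rz], ...]]. A call has exactly 5 rows; each row is the pose to reach, as a shift and turn from the pose commanded when the call began, along the tool's axes at that moment; what a row does not reach only later rows make up. Full scale, the value 1, is 0.5 m for a shift and 90 degrees for a turn. A row lasts 1/8 s, in which the tool goes at most 62.5 mm and 10.7 degrees, less where a joint would pass 70% of its speed; a pose out of reach is approached as far as the arm can. A call with a number of a shift or a turn outside -1 to 1 is refused whole. A call with a gripper value outside its range is refused whole. The fingers move at their own pace and stop on an object; FORCE is the grip in N (left out, the last holds). Time passes only in rows, so rows that repeat a pose let the fingers close, or fill a call up. It gives the time, the measured TCP pose, the force, the opening and the grip force at its end, in the units of the state.
- read_state(): the state, without advancing time (a new reading comes with each control period).
- read_camera(name): name is "scene" or "top" or "wrist"; returns the picture (384x512x3 uint8, red, green, blue); there is no depth.
- get_calibration(name): a dict with "fx", "fy", "cx", "cy" (pixels), "dist_coeffs" ([k1, k2, p1, p2, k3] as OpenCV has them; the pictures are not rectified), "eye" and "orientation" of the camera in the world; the wrist camera has in their place "mount" (4x4, takes a point from camera to tool coordinates, whose origin is the TCP and whose axes are the flange's). Camera axes: x right, y down, z forward; pixel columns grow to the right and rows downward; lengths in m; the calibration is good to about 2 mm. A picture is of the moment at which its call begins: read the wrist's pose just before it. get_calibration takes no time and is no camera call.
- close_job(): hands the job in; it is judged then, once.
The state is a dict: "t": time; "q": joint angles; "dq": joint speeds; "joint_torque": joint torques, N m; "tool_pos": TCP position; "orientation": TCP orientation; "force": force on the tool from outside, world axes, zero at the start; "wrist_torque": the same for the moment, N m; "opening": finger opening in m; "gripper_force": force on a finger pad.
Only numpy, scipy, OpenCV 4.12 (cv2) and the standard library are available. Lean on these libraries where they do the work, as an engineer would, in place of code of your own. Each camera call takes 0.05 s, during which the arm holds its last target. There are 200 camera calls.

## Working session

There is one attempt and no reset: what is moved stays moved. The work goes in short steps, Python scripts to look and compute and a shell command to move; the robot and the scene stay as the last step left them, time stands still between calls to the robot, and variables do not carry over. Pictures are saved under pics/ and viewed, at most 10 in all, crops included, and the job is handed in when it is done.

```bash
ls; mkdir -p pics; python3 - <<'E'
from plant import *
import cv2
s=read_state(); print(s)
for n in ["scene","top"]:
    im=read_camera(n); cv2.imwrite(f"pics/{n}0.png",cv2.resize(im[:,:,::-1],(800,600),interpolation=cv2.INTER_CUBIC)); cv2.imwrite(f"raw_{n}0.png",im[:,:,::-1])
    print(n,get_calibration(n))
print(get_calibration("wrist"))
E
```

```text
pics
{'t': 0.0, 'q': array([-1.24838645e+00,  1.31179846e-01,  1.48929457e+00, -1.46775000e-07,
        1.52301234e+00, -8.53822268e-02]), 'dq': array([-0.00109133, -0.00077468, -0.00104086, -0.00086309,  0.00165921,
        0.00023251]), 'joint_torque': array([-2.83526235e-03, -5.59847867e+01, -4.91760635e+01,  7.65374489e-02,
        3.55943351e-02, -1.07269350e-04]), 'tool_pos': array([ 0.23779391, -0.55022812,  0.21756791]), 'orientation': array([-3.07467306e+00, -6.35748345e-01,  3.51801654e-04]), 'force': array([-0.95403151,  0.55645342, -0.80746681]), 'wrist_torque': array([ 0.0255432 ,  0.01194541, -0.04533607]), 'gripper_force': 0.0, 'opening': 0.093136062933279}
scene {'fx': 383.04003877404574, 'fy': 383.04003877404574, 'cx': 252.65454030215759, 'cy': 186.76494125657746, 'dist_coeffs': array([0.00957085, 0.        , 0.        , 0.        , 0.        ]), 'eye': array([1.03752844, 0.186086  , 0.48191928]), 'orientation': array([-1.53631586, -1.8036481 ,  0.95995206])}
top {'fx': 405.6265899369491, 'fy': 405.6265899369491, 'cx': 260.9336530752361, 'cy': 197.34259514219303, 'dist_coeffs': array([-0.14863693,  0.        ,  0.        ,  0.        ,  0.        ]), 'eye': array([0.3254583 , 0.08638927, 0.88209986]), 'orientation': array([-2.14715171,  2.06328872, -0.2319631 ])}
{'fx': 280.1604918874466, 'fy': 280.1604918874466, 'cx': 257.9769182580484, 'cy': 189.16781294271127, 'dist_coeffs': array([-0.03538842,  0.        ,  0.        ,  0.        ,  0.        ]), 'mount': array([[ 1.61401575e-04, -9.71199088e-01, -2.38269399e-01,
         6.57079331e-02],
       [ 9.99999608e-01, -5.07216723e-05,  8.84135163e-04,
         4.85844840e-05],
       [-8.70756686e-04, -2.38269448e-01,  9.71198699e-01,
        -1.66656484e-01],
       [ 0.00000000e+00,  0.00000000e+00,  0.00000000e+00,
         1.00000000e+00]])}
```

View pics/scene0.png

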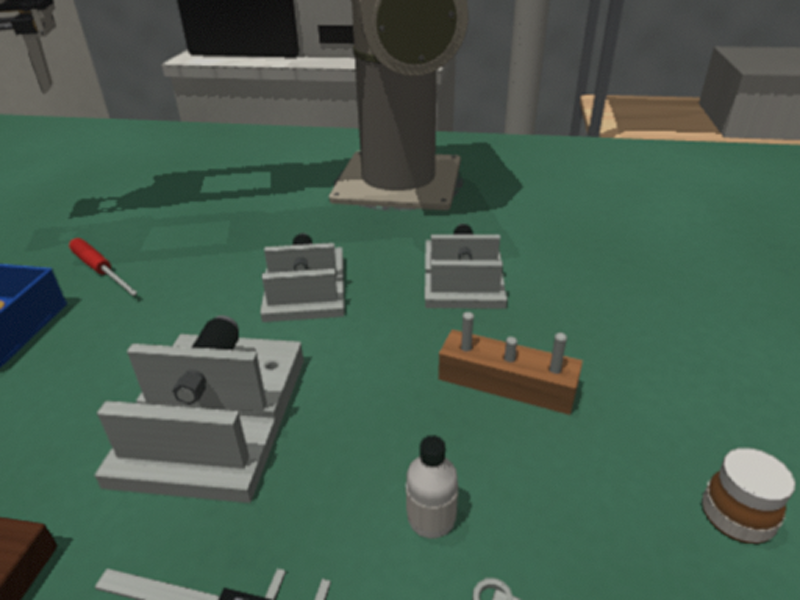

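View pics/top0.png

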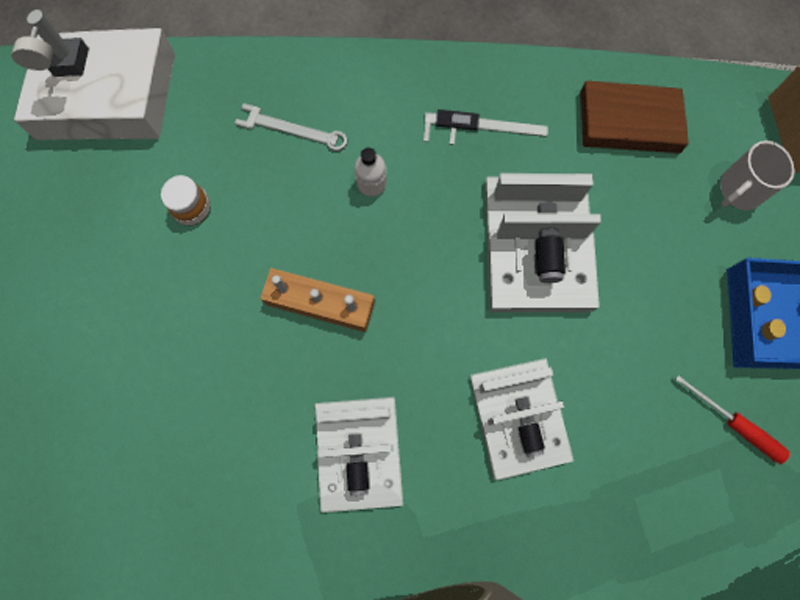

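The scene view shows three similar brackets, with pixels given as scene / top: (200,410) / (545,245), (303,280) / (522,420) and (465,268) / (358,455). The first is clearly the largest, so it is the one meant. The rack is at (510,370) / (318,298), with the short pin in its middle hole. I'll confirm with enlarged crops.

```bash
python3 - <<'E'
import cv2,numpy as np
t=cv2.imread("raw_top0.png"); s=cv2.imread("raw_scene0.png")
r=lambda i,x,y,w,h,k:cv2.resize(i[y:y+h,x:x+w],None,fx=k,fy=k,interpolation=cv2.INTER_CUBIC)
# top: bracket x305-390,y105-205 ; rack x160-245,y165-215
a=r(t,300,105,95,100,6)   # 570x600
cv2.imwrite("pics/c1.png",a)
b=r(t,160,165,90,50,6)    #540x300
c=r(s,275,190,100,75,5.4)   #540x405
c=c[:300]
cv2.imwrite("pics/c2.png",np.vstack([b,c]))
cv2.imwrite("pics/c3.png",r(s,55,195,145,125,4.8)[:600,:800])
E
```

```text
(no output)
```

View pics/c1.png

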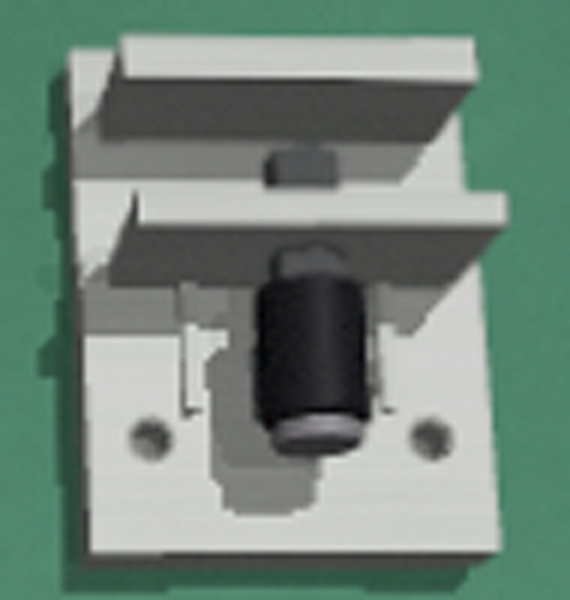

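View pics/c2.png

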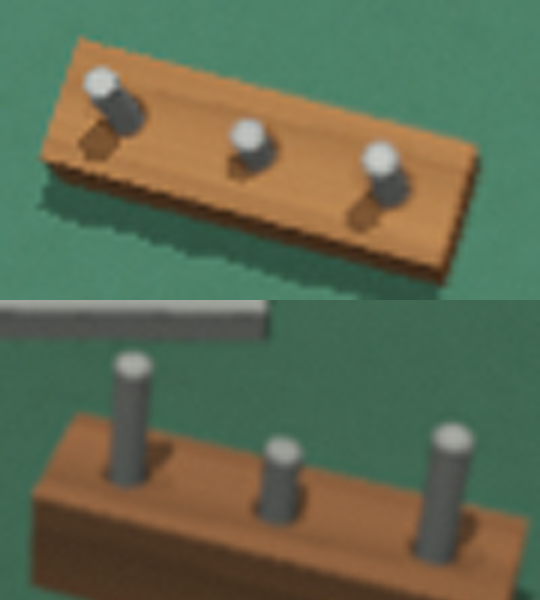

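View pics/c3.png

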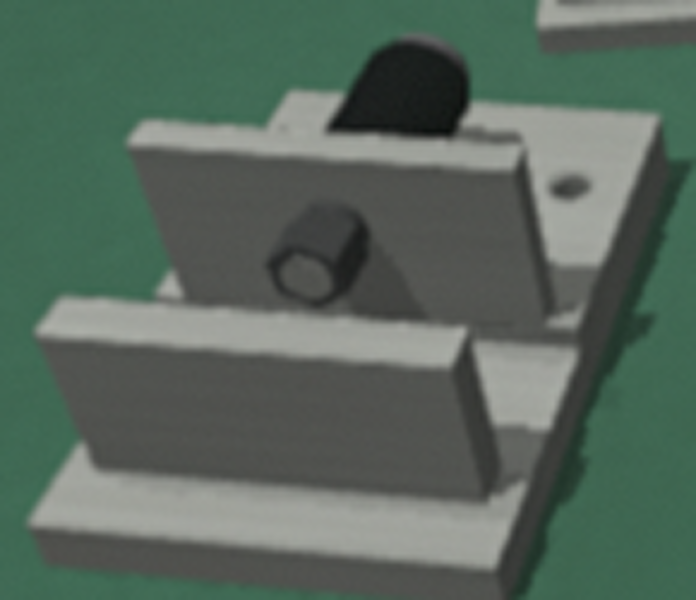

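The crops confirm the large bracket. In the top crop its holes are at (151,440) and (432,440), and the bolt is at (302,168). In the scene crop the left hole is at (571,186). The rack has its long pins at the two outer holes and the short one in the middle. Next I triangulate and fit the poses.

```bash
cat > h.py <<'E'
import numpy as np,cv2
from plant import *
from scipy.spatial.transform import Rotation as R
from scipy.optimize import least_squares
def cam(n,st=None):
    c=get_calibration(n); K=np.array([[c['fx'],0,c['cx']],[0,c['fy'],c['cy']],[0,0,1]])
    if n=='wrist':
        T=np.eye(4);T[:3,:3]=R.from_rotvec(st['orientation']).as_matrix();T[:3,3]=st['tool_pos'];T=T@c['mount']
        return K,c['dist_coeffs'],T[:3,:3],T[:3,3]
    return K,c['dist_coeffs'],R.from_rotvec(c['orientation']).as_matrix(),np.array(c['eye'])
def proj(C,P):
    K,d,Rm,e=C; Q=(np.atleast_2d(P)-e)@Rm
    return cv2.projectPoints(Q,np.zeros(3),np.zeros(3),K,d)[0][:,0]
def tri(obs):  # [(cam,px)]
    A=[];b=[]
    for C,p in obs:
        K,d,Rm,e=C; u=cv2.undistortPoints(np.array([[p]],float),K,d)[0,0]; v=Rm@np.r_[u,1]; v/=np.linalg.norm(v)
        M=np.eye(3)-np.outer(v,v);A.append(M);b.append(M@e)
    return np.linalg.lstsq(np.vstack(A),np.hstack(b),rcond=None)[0]
def frame(p,B): # x,y,yaw,z
    c,s=np.cos(p[2]),np.sin(p[2]); B=np.asarray(B,float)
    return np.c_[p[0]+c*B[:,0]-s*B[:,1],p[1]+s*B[:,0]+c*B[:,1],p[3]+B[:,2]]
E
cat > fit.py <<'E'
from h import *
T,S=cam('top'),cam('scene')
ct=lambda a,x0,y0,k:np.array(a,float)/k+[x0,y0]+.5/k-.5
h=-.0
tp=[(-70,52,30),(-70,-52,30),(0,65,100),(-12,65,100),(0,-65,100),(-12,-65,100),(66,65,82),(50,65,82),(66,-65,82),(50,-65,82),(-112,75,30),(-112,-75,30)]
tu=ct([(151,440),(432,440),(136,192),(138,226),(505,192),(508,226),(122,36),(125,78),(475,38),(477,80),(91,553),(499,553)],300,105,6)
sp=[(-70,52,30),(0,-65,100),(0,65,100),(-12,-65,100),(-12,65,100),(66,-65,82),(66,65,82),(50,-65,82),(50,65,82),(-112,75,30),(-112,-75,30)]
su=ct([(571,186),(132,150),(521,172),(145,122),(525,142),(37,333),(456,368),(60,297),(473,327),(662,117),(290,92)],55,195,4.8)
f=lambda p:np.r_[proj(T,frame(p,np.array(tp)/1e3))-tu,proj(S,frame(p,np.array(sp)/1e3))-su].ravel()
r=least_squares(f,[.5,-.1,0,0],loss='soft_l1'); print('bracket',r.x.round(4),'\n',f(r.x).reshape(-1,2).round(1).tolist())
print('holeL tri',tri([(T,tu[0]),(S,su[0])]).round(4),'holes fit',frame(r.x,np.array([(-70,52,30),(-70,-52,30),(15,0,70)])/1e3).round(4))
a=ct([(101,81),(248,134),(381,159),(128,124),(260,157),(393,193)],160,165,6)
b=ct([(453,138),(283,150),(134,65),(437,256),(278,216),(127,180)],275,190,5.4)
P=np.array([tri([(T,u),(S,v)]) for u,v in zip(a,b)]);print(P.round(4))
g=lambda p:np.r_[proj(T,frame(p,np.array([(0,50,85),(0,0,65),(0,-50,85)])/1e3))-a[:3],proj(S,frame(p,np.array([(0,50,85),(0,0,65),(0,-50,85)])/1e3))-b[:3]].ravel()
q=least_squares(g,[.45,.2,0,0],loss='soft_l1');print('rack',q.x.round(4),g(q.x).reshape(-1,2).round(1).tolist());print(frame(q.x,np.array([(0,50,85),(0,0,65),(0,-50,85)])/1e3).round(4))
E
python3 fit.py
```

```text
bracket [ 0.6367 -0.0967  0.0482 -0.0009] 
 [[0.2, 0.2], [-0.1, -0.0], [0.1, -0.1], [0.1, -0.3], [0.2, 0.1], [0.2, -0.1], [-0.3, 0.1], [-0.5, 0.0], [0.0, 0.3], [0.4, 0.1], [0.5, 0.1], [0.3, -0.4], [0.5, -0.2], [-1.0, -1.0], [-0.8, -0.2], [-0.0, -0.2], [0.9, 0.8], [-0.2, 0.6], [-0.1, 0.1], [0.8, -0.0], [0.2, 0.2], [0.2, -0.2], [0.4, 0.1]]
holeL tri [ 0.5648 -0.0483  0.0291] holes fit [[ 0.5643 -0.0482  0.0291]
 [ 0.5693 -0.152   0.0291]
 [ 0.6517 -0.096   0.0691]]
[[0.5366 0.2636 0.0843]
 [0.5249 0.215  0.0642]
 [0.5133 0.1665 0.0836]
 [0.5341 0.2644 0.0345]
 [0.5236 0.2152 0.0356]
 [0.5124 0.1664 0.0353]]
rack [ 0.5249  0.2149 -0.2342 -0.001 ] [[0.4, 0.1], [0.4, 0.0], [0.3, -0.1], [0.4, 0.1], [0.3, 0.1], [0.1, -0.2]]
[[0.5365 0.2635 0.084 ]
 [0.5249 0.2149 0.064 ]
 [0.5133 0.1663 0.084 ]]
```

```bash
cat >> h.py <<'E'
BR=[.6367,-.0967,.0482,0]
def go(pos,ty):  # target TCP, direction (yaw) of tool y; prints fractions of full scale
    s=read_state(); M=R.from_rotvec(s['orientation']).as_matrix()
    best=None
    for k in (0,np.pi):
        y=np.array([np.cos(ty+k),np.sin(ty+k),0]); z=np.array([0,0,-1.]); G=np.c_[np.cross(y,z),y,z]
        rv=R.from_matrix(M.T@G).as_rotvec()
        print('t',round(s['t'],2),'pos',s['tool_pos'].round(4),'q6',s['q'][5].round(2),'shift',(M.T@(np.array(pos)-s['tool_pos'])/.5).round(4),'turn',(rv/(np.pi/2)).round(4),'F',s['force'].round(1),'op',s['opening'].round(4))
E
python3 - <<'E'
from h import *
M=R.from_rotvec(read_state()['orientation']).as_matrix();print(M.round(3))
go([.5133,.1663,.18],.0482)
E
```

```text
[[ 0.918  0.397 -0.001]
 [ 0.397 -0.918  0.002]
 [ 0.    -0.002 -1.   ]]Traceback (most recent call last):
  File "<stdin>", line 3, in <module>
  File "h.py", line 30, in go
    print('t',round(s['t'],2),'pos',s['tool_pos'].round(4),'q6',s['q'][5].round(2),'shift',(M.T@(np.array(pos)-s['tool_pos'])/.5).round(4),'turn',(rv/(np.pi/2)).round(4),'F',s['force'].round(1),'op',s['opening'].round(4))
                                                                                                                                                                                                       ^^^^^^^^^^^^^^^^^^
AttributeError: 'float' object has no attribute 'round'
```

```bash
sed -i "s/s\['opening'\].round(4)/round(s['opening'],4)/" h.py; python3 - <<'E'
from h import *
go([.5133,.1663,.18],.0482)
E
```

```text
t 0.1 pos [ 0.2378 -0.5503  0.2177] q6 -0.09 shift [ 1.0742 -1.0971  0.0773] turn [-8.000e-04 -7.000e-04 -7.711e-01] F [-0.5 -0.5  0.2] op 0.0932
t 0.1 pos [ 0.2378 -0.5503  0.2177] q6 -0.09 shift [ 1.0742 -1.0971  0.0773] turn [-8.0000e-04  9.0000e-04  1.2289e+00] F [-0.5 -0.5  0.2] op 0.0932
```

```bash
python3 -m crank '[[[1,0.09,-0.09,0,0,0,-0.1],[1,0.17,-0.17,0,0,0,-0.2],[1,0.25,-0.26,0,0,0,-0.3],[1,0.34,-0.35,0,0,0,-0.4],[1,0.42,-0.43,0,0,0,-0.5]]]' 40
python3 - <<'E'
from h import *
go([.5133,.1663,.18],.0482)
E
```

```text
t: 0.72
tool_pos: [0.3457, -0.2681, 0.2183]
orientation: [-2.594, -1.771, -0.0]
force: [1.0, -0.0, -0.1]
opening: 0.0929
gripper_force: 0.0
t 0.72 pos [ 0.3457 -0.2681  0.2183] q6 -0.4 shift [ 0.9311 -0.0041  0.0769] turn [-0.000e+00 -2.000e-04 -2.679e-01] F [ 1.  -0.  -0.1] op 0.0929
t 0.72 pos [ 0.3457 -0.2681  0.2183] q6 -0.4 shift [ 0.9311 -0.0041  0.0769] turn [-3.0000e-04  1.0000e-04  1.7321e+00] F [ 1.  -0.  -0.1] op 0.0929
```

```bash
python3 -m crank '[[[1,0.11,0,0,0,0,-0.06],[1,0.22,0,0,0,0,-0.12],[1,0.33,0,0,0,0,-0.18],[1,0.44,0,0,0,0,-0.24],[1,0.55,0,0,0,0,-0.268]]]'
python3 - <<'E'
from h import *
go([.5133,.1663,.18],.0482)
E
```

```text
t: 1.35
tool_pos: [0.4471, -0.0127, 0.2185]
orientation: [2.17, 2.271, -0.0]
force: [0.9, 0.1, -0.7]
opening: 0.093
gripper_force: 0.0
t 1.35 pos [ 0.4471 -0.0127  0.2185] q6 -0.19 shift [0.3516 0.1486 0.0769] turn [ 0.      0.0001 -0.0016] F [ 0.9  0.1 -0.7] op 0.093
t 1.35 pos [ 0.4471 -0.0127  0.2185] q6 -0.19 shift [0.3516 0.1486 0.0769] turn [ 1.0000e-04 -1.0000e-04  1.9984e+00] F [ 0.9  0.1 -0.7] op 0.093
```

```bash
python3 -m crank '[[[1,0.1,0.04,0.02,0,0,0],[1,0.19,0.08,0.04,0,0,0],[1,0.28,0.12,0.06,0,0,0],[1,0.3516,0.1486,0.0769,0,0,-0.0016],[1,0.3516,0.1486,0.0769,0,0,-0.0016]]]'
python3 - <<'E'
from h import *
go([.5133,.1663,.055],.0482)
s=read_state(); im=read_camera('wrist')[:,:,::-1].copy()
C=cam('wrist',s); P=np.array([[ 0.5365,0.2635,0.085],[.5249,.2149,.065],[.5133,.1663,.085]])
k=2
v=cv2.resize(im,None,fx=k,fy=k,interpolation=cv2.INTER_CUBIC)
for p in proj(C,P): print(p); cv2.drawMarker(v,tuple(int(a*k) for a in p),(0,0,255),0,8,1)
x0=224;y0=0
cv2.imwrite('pics/w1.png',v[y0:y0+600,x0:x0+800]); cv2.imwrite('raw_w1.png',im)
E
```

```text
t: 1.98
tool_pos: [0.5128, 0.1665, 0.1785]
orientation: [-2.165, -2.274, 0.003]
force: [0.5, -1.0, 0.1]
opening: 0.0927
gripper_force: 0.0
t 1.98 pos [0.5128 0.1665 0.1785] q6 0.17 shift [-0.0004  0.0017  0.247 ] turn [-0.0017 -0.      0.0006] F [ 0.5 -1.   0.1] op 0.0927
t 1.98 pos [0.5128 0.1665 0.1785] q6 0.17 shift [-0.0004  0.0017  0.247 ] turn [ 0.     -0.0027 -1.9994] F [ 0.5 -1.   0.1] op 0.0927
[290.33874757  85.26065206]
[272.73468326 138.83500861]
[258.53992581 190.89557181]
```

View pics/w1.png

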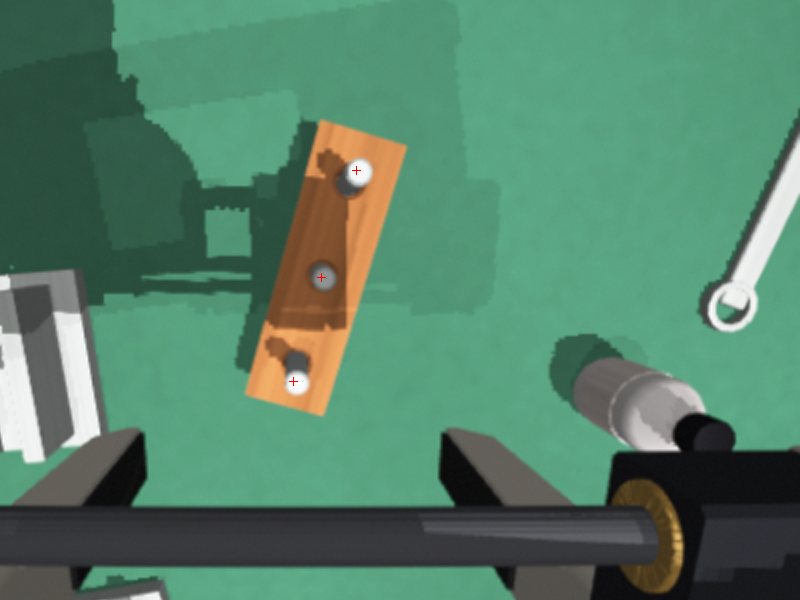

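Predicted marks land within 2 px of the pin tops: the near pin is at (297,383) against a predicted (293,381), about 1 mm off. Descending to grip it.

```bash
python3 -m crank '[[[1,0,0.003,0.08,0,0,0],[1,0,0.003,0.16,0,0,0],[0.3,0,0.003,0.22,0,0,0],[0,0,0.003,0.245,0,0,0],[-0.3,0,0.003,0.245,0,0,0]]]' 25
python3 -m crank '[[[-1,0,0,0,0,0,0],[-1,0,0,0,0,0,0],[-1,0,0,0,0,0,0],[-1,0,0,0,0,0,0],[-1,0,0,0,0,0,0]]]' 25
python3 - <<'E'
from h import *
go([.5133,.1663,.21],.0482)
E
```

```text
t: 2.65
tool_pos: [0.5146, 0.1636, 0.0576]
orientation: [-2.171, -2.271, 0.002]
force: [0.5, -0.3, 0.1]
opening: 0.0678
gripper_force: 0.0
t: 3.28
tool_pos: [0.515, 0.1645, 0.0578]
orientation: [2.17, 2.272, 0.0]
force: [0.7, -0.3, -0.1]
opening: 0.0174
gripper_force: 0.0
t 3.27 pos [0.515  0.1645 0.0578] q6 0.17 shift [ 0.0038 -0.0032 -0.3044] turn [ 0.0001 -0.     -0.0014] F [ 0.7 -0.3 -0.1] op 0.0174
t 3.27 pos [0.515  0.1645 0.0578] q6 0.17 shift [ 0.0038 -0.0032 -0.3044] turn [-0.0000e+00 -1.0000e-04  1.9986e+00] F [ 0.7 -0.3 -0.1] op 0.0174
```

```bash
python3 -m crank '[[[-1,0,0,0,0,0,0],[-1,0,0,0,0,0,0],[-1,0,0,-0.02,0,0,0],[-1,0,0,-0.06,0,0,0],[-1,0,0,-0.12,0,0,0]]]' 25
python3 -m crank '[[[-1,0,0,-0.1,0,0,0],[-1,0,0,-0.18,0,0,0],[-1,0,0,-0.18,0,0,0],[-1,0,0,-0.18,0,0,0],[-1,0,0,-0.18,0,0,0]]]' 25
python3 - <<'E'
from h import *
go([.5643,-.0482,.21],.0482)
E
```

```text
t: 3.9
tool_pos: [0.5142, 0.1642, 0.1179]
orientation: [-2.169, -2.271, 0.002]
force: [0.9, -0.1, -0.2]
opening: 0.0111
gripper_force: 25.0
t: 4.53
tool_pos: [0.5139, 0.1642, 0.2058]
orientation: [-2.169, -2.271, 0.004]
force: [0.0, 0.4, -0.9]
opening: 0.0112
gripper_force: 25.0
t 4.53 pos [0.5139 0.1642 0.2058] q6 0.17 shift [-0.4289  0.0812 -0.0083] turn [-0.002   0.0003 -0.0015] F [ 0.   0.4 -0.9] op 0.0112
t 4.53 pos [0.5139 0.1642 0.2058] q6 0.17 shift [-0.4289  0.0812 -0.0083] turn [5.0000e-04 3.1000e-03 1.9985e+00] F [ 0.   0.4 -0.9] op 0.0112
```

```bash
python3 -m crank '[[[-1,-0.1,0.02,0,0,0,0],[-1,-0.2,0.04,0.03,0,0,0],[-1,-0.3,0.06,0.08,0,0,0],[-1,-0.38,0.08,0.13,0,0,0],[-1,-0.433,0.083,0.182,0,0,0]]]' 25
python3 -m crank '[[[-1,0,0,0,0,0,0],[-1,0,0,0,0,0,0],[-1,0,0,0,0,0,0],[-1,0,0,0,0,0,0],[-1,0,0,0,0,0,0]]]' 25
python3 - <<'E'
from h import *
go([.5653,-.0503,.1],.0482)
s=read_state(); im=read_camera('wrist')[:,:,::-1].copy();cv2.imwrite('raw_w2.png',im)
t=read_camera('top')[:,:,::-1].copy();cv2.imwrite('raw_t2.png',t); sc=read_camera('scene')[:,:,::-1].copy();cv2.imwrite('raw_s2.png',sc)
C=cam('wrist',s); print(proj(C,[[.5643,-.0482,.03],[.5653,-.0482,s['tool_pos'][2]-.048]]),proj(cam('scene'),[[.5643,-.0482,.03],[.5653,-.0482,s['tool_pos'][2]-.048]]),proj(cam('top'),[[.5643,-.0482,.03]]))
k=4
r=lambda i,x,y,w,h,k:cv2.resize(i[y:y+h,x:x+w],None,fx=k,fy=k,interpolation=cv2.INTER_CUBIC)
cv2.imwrite('pics/w2.png',np.hstack([r(im,190,150,100,150,4),r(sc,140,180,100,150,4)]))
E
```

```text
t: 5.15
tool_pos: [0.5657, -0.0518, 0.1144]
orientation: [-2.17, -2.269, 0.002]
force: [1.0, -0.1, -0.1]
opening: 0.0116
gripper_force: 25.0
t: 5.78
tool_pos: [0.5667, -0.0494, 0.1173]
orientation: [2.168, 2.272, 0.001]
force: [-0.8, -0.2, -0.9]
opening: 0.0116
gripper_force: 25.0
t 5.78 pos [ 0.5667 -0.0494  0.1173] q6 -0.22 shift [-0.0016 -0.0029  0.0346] turn [ 0.0006  0.0001 -0.0009] F [-0.8 -0.2 -0.9] op 0.0116
t 5.78 pos [ 0.5667 -0.0494  0.1173] q6 -0.22 shift [-0.0016 -0.0029  0.0346] turn [ 2.0000e-04 -1.0000e-03  1.9991e+00] F [-0.8 -0.2 -0.9] op 0.0116
[[255.12124976 190.90746399]
 [255.93498921 203.0209858 ]] [[173.97913005 232.82091693]
 [170.50730883 215.93805028]] [[324.99033686 177.97220279]]
```

View pics/w2.png

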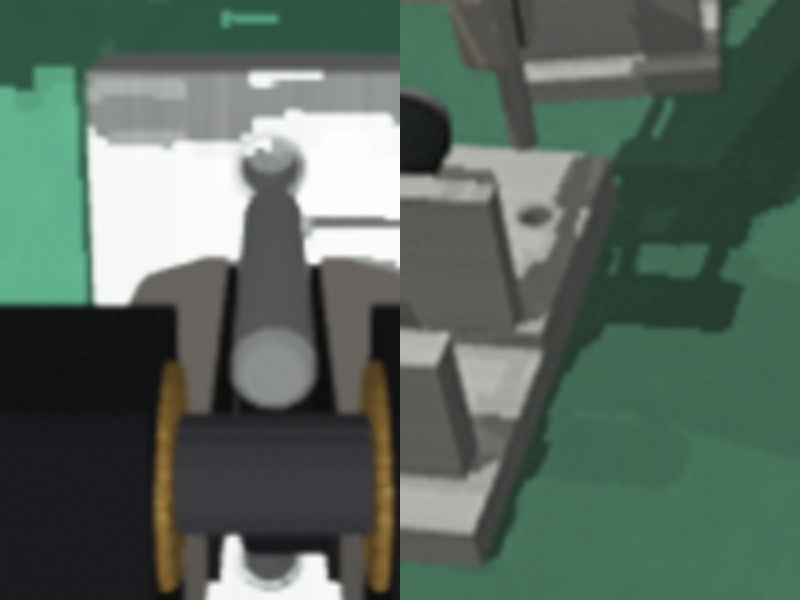

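In the wrist crop the pin is held upright above hole_left. The hole mouth is at crop (272,165), the pin top disc at (274,368) and the pin's lower edge at about (272,188). The x direction is already aligned, so I compute y by ray-plane intersection.

```bash
cat >> h.py <<'E'
def ray(C,p,z):
    K,d,Rm,e=C; u=cv2.undistortPoints(np.array([[p]],float),K,d)[0,0]; v=Rm@np.r_[u,1]; return e+v*(z-e[2])/v[2]
E
python3 - <<'E'
from h import *
s=read_state(); C=cam('wrist',s); z=s['tool_pos'][2]; print(s['tool_pos'])
f=lambda x,y:(190+x/4-.375,150+y/4-.375)
print('hole',ray(C,f(272,165),.03),'top',ray(C,f(274,368),z+.0272),'botedge',ray(C,f(272,188),z-.048))
E
```

```text
[ 0.56647469 -0.04978432  0.116913  ]
hole [ 0.56635137 -0.04829693  0.03      ] top [ 0.56668365 -0.04762382  0.144113  ] botedge [ 0.56614777 -0.04318269  0.068913  ]
```

```bash
python3 -m crank '[[[-1,0,0,0.05,0,0,0],[-1,0,0,0.07,0,0,0],[-1,0,0,0.08,0,0,0],[-1,0,0,0.09,0,0,0],[-1,0,0,0.1,0,0,0]]]' 25
python3 -m crank '[[[-1,0,0,0.008,0,0,0],[-1,0,0,0.016,0,0,0],[-1,0,0,0.02,0,0,0],[-1,0,0,0.02,0,0,0],[-1,0,0,0.02,0,0,0]]]' 25
python3 - <<'E'
from h import *
go([.5665,-.0495,.054],.0482)
E
```

```text
t: 6.55
tool_pos: [0.5668, -0.0501, 0.067]
orientation: [2.169, 2.271, 0.001]
force: [0.2, -0.2, -0.3]
opening: 0.0113
gripper_force: 25.0
t: 7.18
tool_pos: [0.5665, -0.05, 0.0569]
orientation: [2.17, 2.272, 0.0]
force: [-0.1, 0.1, -0.9]
opening: 0.0112
gripper_force: 25.0
t 7.17 pos [ 0.5665 -0.05    0.0569] q6 -0.22 shift [0.0009 0.0001 0.0057] turn [ 0.0002  0.     -0.0015] F [-0.1  0.1 -0.9] op 0.0112
t 7.17 pos [ 0.5665 -0.05    0.0569] q6 -0.22 shift [0.0009 0.0001 0.0057] turn [ 0.0000e+00 -2.0000e-04  1.9985e+00] F [-0.1  0.1 -0.9] op 0.0112
```

```bash
python3 -m crank '[[[-1,0,0,0.004,0,0,0],[-1,0,0,0.004,0,0,0],[-0.2,0,0,0.004,0,0,0],[-0.1,0,0,0.004,0,0,0],[-0.1,0,0,0.004,0,0,0]]]' 25
python3 -m crank '[[[-0.1,0,0,0,0,0,0],[-0.1,0,0,-0.04,0,0,0],[-0.1,0,0,-0.1,0,0,0],[-0.1,0,0,-0.16,0,0,0],[-0.1,0,0,-0.22,0,0,0]]]' 25
python3 - <<'E'
from h import *
go([.5377,.2625,.15],.0482)
E
```

```text
t: 7.8
tool_pos: [0.5664, -0.05, 0.0548]
orientation: [2.17, 2.272, 0.0]
force: [-0.4, 0.5, 0.2]
opening: 0.0367
gripper_force: 0.0
t: 8.43
tool_pos: [0.5667, -0.05, 0.1675]
orientation: [2.169, 2.271, 0.002]
force: [0.9, 0.2, -0.1]
opening: 0.0418
gripper_force: 0.0
t 8.43 pos [ 0.5667 -0.05    0.1675] q6 -0.22 shift [ 0.627  -0.0294  0.0347] turn [ 0.0011  0.0002 -0.0015] F [ 0.9  0.2 -0.1] op 0.0418
t 8.43 pos [ 0.5667 -0.05    0.1675] q6 -0.22 shift [ 0.627  -0.0294  0.0347] turn [ 3.0000e-04 -1.7000e-03  1.9985e+00] F [ 0.9  0.2 -0.1] op 0.0418
```

```bash
python3 -m crank '[[[0,0.12,-0.006,0,0,0,0],[0.3,0.24,-0.012,0,0,0,0],[0.5,0.36,-0.02,0,0,0,0],[0.5,0.48,-0.025,0,0,0,0],[0.5,0.58,-0.028,0,0,0,0]]]' 25
python3 -m crank '[[[0.5,0.047,-0.0014,0,0,0,0],[0.5,0.047,-0.0014,0,0,0,0],[0.5,0.047,-0.0014,0.03,0,0,0],[0.5,0.047,-0.0014,0.03,0,0,0],[0.5,0.047,-0.0014,0.03,0,0,0]]]' 25
python3 - <<'E'
from h import *
go([.5377,.2625,.056],.0482)
s=read_state(); im=read_camera('wrist')[:,:,::-1].copy();cv2.imwrite('raw_w3.png',im)
C=cam('wrist',s);p=proj(C,[[.5377,.2635,.085]])[0];print(p)
g=cv2.cvtColor(im,cv2.COLOR_BGR2GRAY); x,y=p.astype(int)
n,l,st,ce=cv2.connectedComponentsWithStats((g[y-25:y+25,x-25:x+25]>175).astype(np.uint8))
print(g[y-2:y+2,x-2:x+2].mean(),st[1:,4],ce[1:]+[x-25,y-25],[ray(C,c+[x-25,y-25],.085).round(4) for c in ce[1:]])
E
```

```text
t: 9.05
tool_pos: [0.539, 0.2415, 0.1667]
orientation: [2.168, 2.272, 0.003]
force: [0.2, 0.2, 0.5]
opening: 0.0695
gripper_force: 0.0
t: 9.68
tool_pos: [0.5373, 0.2615, 0.1493]
orientation: [-2.171, -2.27, 0.001]
force: [0.2, -0.7, -1.2]
opening: 0.0698
gripper_force: 0.0
t 9.68 pos [0.5373 0.2615 0.1493] q6 0.32 shift [0.0021 0.0011 0.1866] turn [-0.0005  0.0002 -0.0023] F [ 0.2 -0.7 -1.2] op 0.0698
t 9.68 pos [0.5373 0.2615 0.1493] q6 0.32 shift [0.0021 0.0011 0.1866] turn [4.0000e-04 8.0000e-04 1.9977e+00] F [ 0.2 -0.7 -1.2] op 0.0698
[258.34690101 196.72313113]
182.4375 [1502] [[255.88082557 199.93009321]] [array([0.5357, 0.2606, 0.085 ])]
```

```bash
python3 -m crank '[[[0.5,0.003,0.001,0.06,0,0,0],[0.5,0.003,0.001,0.12,0,0,0],[0.2,0.003,0.001,0.165,0,0,0],[-0.2,0.003,0.001,0.184,0,0,0],[-0.6,0.003,0.001,0.184,0,0,0]]]' 25
python3 -m crank '[[[-1,0,0,0,0,0,0],[-1,0,0,0,0,0,0],[-1,0,0,0,0,0,0],[-1,0,0,0,0,0,0],[-1,0,0,0,0,0,0]]]' 25
python3 - <<'E'
from h import *
go([.5377,.2625,.056],.0482)
print(read_state()['gripper_force'])
E
```

```text
t: 10.35
tool_pos: [0.5376, 0.2638, 0.0575]
orientation: [-2.17, -2.271, 0.001]
force: [-1.1, -0.0, 0.2]
opening: 0.0442
gripper_force: 0.0
t: 10.98
tool_pos: [0.5381, 0.2642, 0.0583]
orientation: [2.17, 2.272, 0.001]
force: [0.2, 0.1, 4.4]
opening: 0.0111
gripper_force: 25.0
t 10.97 pos [0.5381 0.2642 0.0583] q6 0.32 shift [-0.0034 -0.001   0.0046] turn [ 0.0006 -0.0002 -0.0014] F [0.2 0.1 4.4] op 0.0111
t 10.97 pos [0.5381 0.2642 0.0583] q6 0.32 shift [-0.0034 -0.001   0.0046] turn [-3.0000e-04 -9.0000e-04  1.9986e+00] F [0.2 0.1 4.4] op 0.0111
24.98154175828951
```

```bash
python3 -m crank '[[[-1,0,0,-0.04,0,0,0],[-1,0,0,-0.1,0,0,0],[-1,0,0,-0.18,0,0,0],[-1,0,0,-0.27,0,0,0],[-1,-0.04,0,-0.32,0,0,0]]]' 25
python3 - <<'E'
from h import *
go([.5713,-.1525,.21],.0482)
E
```

```text
t: 11.6
tool_pos: [0.5394, 0.2451, 0.2221]
orientation: [2.167, 2.272, 0.006]
force: [-1.0, 0.1, -0.6]
opening: 0.0113
gripper_force: 25.0
t 11.6 pos [0.5394 0.2451 0.2221] q6 0.29 shift [-0.7974  0.0259  0.0231] turn [ 0.0026 -0.001  -0.0005] F [-1.   0.1 -0.6] op 0.0113
t 11.6 pos [0.5394 0.2451 0.2221] q6 0.29 shift [-0.7974  0.0259  0.0231] turn [-1.6000e-03 -4.1000e-03  1.9995e+00] F [-1.   0.1 -0.6] op 0.0113
```

```bash
python3 -m crank '[[[-1,-0.12,0.004,0,0,0,0],[-1,-0.24,0.008,0,0,0,0],[-1,-0.36,0.012,0,0,0,0],[-1,-0.48,0.016,0,0,0,0],[-1,-0.6,0.02,0,0,0,0]]]' 25
python3 -m crank '[[[-1,-0.1,0.004,0,0,0,0],[-1,-0.18,0.006,0,0,0,0],[-1,-0.197,0.006,0.05,0,0,0],[-1,-0.197,0.006,0.15,0,0,0],[-1,-0.197,0.006,0.2,0,0,0]]]' 25
python3 -m crank '[[[-1,0,0,0,0,0,0],[-1,0,0,0,0,0,0],[-1,0,0,0,0,0,0],[-1,0,0,0,0,0,0],[-1,0,0,0,0,0,0]]]' 25
python3 - <<'E'
from h import *
go([.5713,-.1525,.11],.0482)
s=read_state(); im=read_camera('wrist')[:,:,::-1].copy();cv2.imwrite('raw_w4.png',im)
r=lambda i,x,y,w,h,k:cv2.resize(i[y:y+h,x:x+w],None,fx=k,fy=k,interpolation=cv2.INTER_CUBIC)
cv2.imwrite('pics/w4.png',r(im,190,150,130,150,4)); print(s['tool_pos'])
np.save('s4.npy',np.r_[s['tool_pos'],s['orientation']])
E
```

```text
t: 12.22
tool_pos: [0.5622, -0.057, 0.2191]
orientation: [2.169, 2.271, 0.001]
force: [1.2, 0.2, -0.3]
opening: 0.0113
gripper_force: 25.0
t: 12.85
tool_pos: [0.5684, -0.1533, 0.1157]
orientation: [-2.169, -2.269, 0.002]
force: [0.3, -0.7, -1.0]
opening: 0.0114
gripper_force: 25.0
t: 13.48
tool_pos: [0.5703, -0.1535, 0.1184]
orientation: [2.169, 2.271, 0.001]
force: [0.1, -0.3, -0.5]
opening: 0.0108
gripper_force: 25.0
t 13.47 pos [ 0.5703 -0.1535  0.1184] q6 -0.4 shift [0.0019 0.0021 0.0168] turn [ 0.0006  0.0002 -0.0014] F [ 0.1 -0.3 -0.5] op 0.0108
t 13.47 pos [ 0.5703 -0.1535  0.1184] q6 -0.4 shift [0.0019 0.0021 0.0168] turn [ 4.0000e-04 -9.0000e-04  1.9986e+00] F [ 0.1 -0.3 -0.5] op 0.0108
[ 0.57027643 -0.15348208  0.1183799 ]
```

View pics/w4.png

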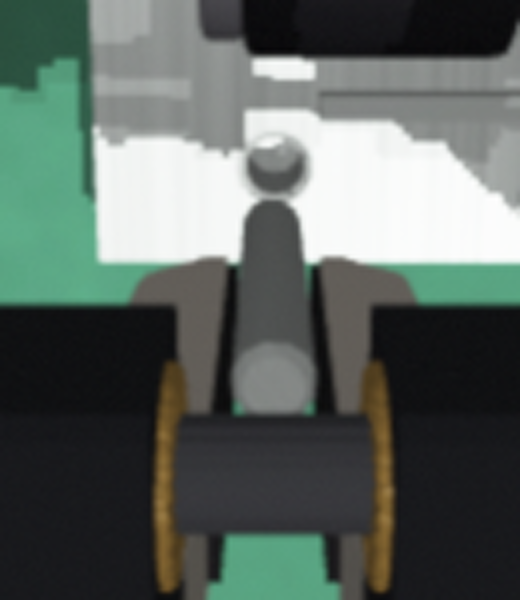

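The hole mouth is at (276,164), the pin's lower edge at (272,199) and the pin top at (274,381). The pin needs +2 mm in y and +0.9 mm in x, after which it can go down.

```bash
python3 -m crank '[[[-1,0.004,0.0018,0,0,0,0],[-1,0.004,0.0018,0.04,0,0,0],[-1,0.004,0.0018,0.065,0,0,0],[-1,0.004,0.0018,0.075,0,0,0],[-1,0.004,0.0018,0.085,0,0,0]]]' 25
python3 -m crank '[[[-1,0,0,0.01,0,0,0],[-1,0,0,0.02,0,0,0],[-1,0,0,0.03,0,0,0],[-1,0,0,0.038,0,0,0],[-1,0,0,0.038,0,0,0]]]' 25
python3 - <<'E'
from h import *
go([.571,-.1515,.0543],.0482)
E
```

```text
t: 14.15
tool_pos: [0.5706, -0.1514, 0.0746]
orientation: [-2.17, -2.271, 0.0]
force: [0.5, -0.1, -0.4]
opening: 0.0112
gripper_force: 25.0
t: 14.78
tool_pos: [0.5705, -0.1513, 0.0558]
orientation: [-2.17, -2.271, 0.0]
force: [-0.6, -0.9, -1.0]
opening: 0.0112
gripper_force: 25.0
t 14.78 pos [ 0.5705 -0.1513  0.0558] q6 -0.39 shift [-0.0004  0.0009  0.003 ] turn [-0.0003 -0.0001 -0.0015] F [-0.6 -0.9 -1. ] op 0.0112
t 14.78 pos [ 0.5705 -0.1513  0.0558] q6 -0.39 shift [-0.0004  0.0009  0.003 ] turn [-1.0000e-04  5.0000e-04  1.9985e+00] F [-0.6 -0.9 -1. ] op 0.0112
```

```bash
python3 -m crank '[[[-1,0,0,0.002,0,0,0],[-0.2,0,0,0.002,0,0,0],[-0.1,0,0,0.002,0,0,0],[-0.1,0,0,0.002,0,0,0],[-0.1,0,0,0.002,0,0,0]]]' 25
python3 -m crank '[[[-0.1,0,0,0,0,0,0],[-0.1,0,0,-0.05,0,0,0],[-0.1,0,0,-0.12,0,0,0],[-0.1,0,0,-0.2,0,0,0],[-0.1,0,0,-0.28,0,0,0]]]' 25
python3 - <<'E'
from h import *
go([.6555,-.0958,.19],.0482-np.pi/2)
E
```

```text
t: 15.4
tool_pos: [0.5708, -0.1514, 0.0553]
orientation: [2.17, 2.272, 0.0]
force: [0.2, -0.0, 0.3]
opening: 0.0414
gripper_force: 0.0
t: 16.02
tool_pos: [0.5705, -0.1513, 0.1964]
orientation: [-2.17, -2.272, 0.0]
force: [0.9, 0.7, 0.4]
opening: 0.0418
gripper_force: 0.0
t 16.02 pos [ 0.5705 -0.1513  0.1964] q6 -0.39 shift [0.1031 0.1748 0.0127] turn [-1.000e-04  1.000e-04  9.985e-01] F [0.9 0.7 0.4] op 0.0418
t 16.02 pos [ 0.5705 -0.1513  0.1964] q6 -0.39 shift [0.1031 0.1748 0.0127] turn [-1.0000e-04 -1.0000e-04 -1.0015e+00] F [0.9 0.7 0.4] op 0.0418
```

```bash
python3 -m crank '[[[0.5,0.03,0.04,0,0,0,0.11],[0.5,0.06,0.08,0,0,0,0.22],[0.5,0.09,0.12,0,0,0,0.33],[0.5,0.1,0.16,0,0,0,0.44],[0.5,0.1031,0.1748,0,0,0,0.55]]]' 25
python3 -m crank '[[[0.5,0,0,0,0,0,0.11],[0.5,0,0,0,0,0,0.22],[0.5,0,0,0,0,0,0.33],[0.5,0,0,0,0,0,0.44],[0.5,0,0,0,0,0,0.449]]]' 25
python3 - <<'E'
from h import *
go([.6555,-.0958,.051],.0482-np.pi/2)
s=read_state(); im=read_camera('wrist')[:,:,::-1].copy();cv2.imwrite('raw_w5.png',im)
C=cam('wrist',s); print(proj(C,frame([.6384,-.0967,.0482,0],np.array([(15,0,82),(0,65,100),(0,-65,100),(50,65,82),(50,-65,82),(-70,52,81),(-70,-52,81)])/1e3)).round(1).tolist())
cv2.imwrite('pics/w5.png',cv2.resize(im[0:384,56:456],None,fx=1.5625,fy=1.5625,interpolation=cv2.INTER_CUBIC))
E
```

```text
t: 16.65
tool_pos: [0.6564, -0.0951, 0.1949]
orientation: [-2.924, -1.148, 0.0]
force: [0.1, -0.2, -0.8]
opening: 0.0696
gripper_force: 0.0
t: 17.27
tool_pos: [0.6556, -0.0959, 0.195]
orientation: [-3.141, -0.075, 0.0]
force: [0.2, 0.0, 0.7]
opening: 0.0695
gripper_force: 0.0
t 17.27 pos [ 0.6556 -0.0959  0.195 ] q6 1.3 shift [-1.000e-04 -1.000e-04  2.881e-01] turn [-0.      0.0001 -0.0003] F [0.2 0.  0.7] op 0.0695
t 17.27 pos [ 0.6556 -0.0959  0.195 ] q6 1.3 shift [-1.000e-04 -1.000e-04  2.881e-01] turn [2.0000e-04 1.0000e-04 1.9997e+00] F [0.2 0.  0.7] op 0.0695
[[257.8, 188.6], [191.4, 207.8], [324.1, 207.8], [192.7, 154.6], [322.7, 154.6], [210.8, 263.0], [304.8, 263.0]]
```

View pics/w5.png

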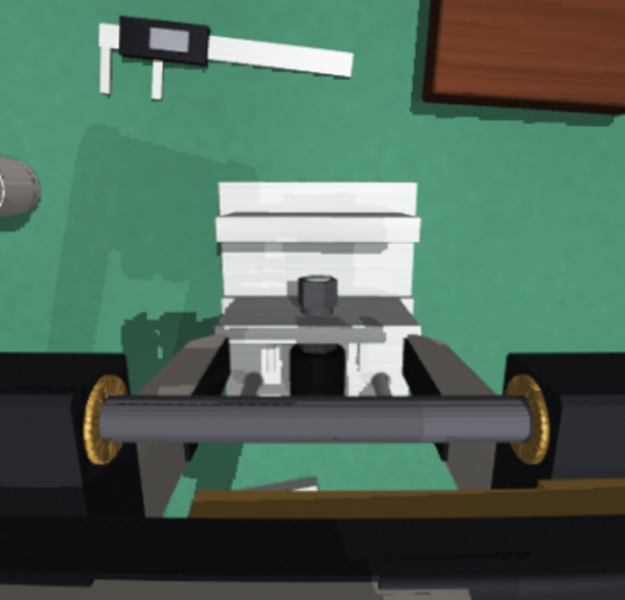

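The bolt head is at (317,293), raw (258.9,187.5) against a predicted (257.8,188.6). It is centred between the fingers, and the plate edge at row 325 and fence edge at row 242 match the model. Going down into the slot.

```bash
python3 -m crank '[[[0.5,0,0,0.07,0,0,0],[0.5,0,0,0.14,0,0,0],[0.5,0,0,0.2,0,0,0],[0.5,0,0,0.25,0,0,0],[0.5,0,0,0.286,0,0,0]]]' 55
python3 -m crank '[[[0.5,0,0,0,0,0,0],[0.2,0,0,0,0,0,0],[0,0,0,0,0,0,0],[-0.2,0,0,0,0,0,0],[-0.3,0,0,0,0,0,0]]]' 55
python3 - <<'E'
from h import *
go([.6555,-.0958,.051],.0482-np.pi/2)
E
```

```text
t: 17.95
tool_pos: [0.655, -0.0957, 0.0507]
orientation: [-3.14, -0.079, 0.002]
force: [0.3, 0.5, -0.9]
opening: 0.0696
gripper_force: 0.0
t: 18.58
tool_pos: [0.656, -0.0959, 0.0527]
orientation: [3.141, 0.075, 0.001]
force: [1.4, 0.0, -0.0]
opening: 0.0351
gripper_force: 0.0
t 18.57 pos [ 0.656  -0.0959  0.0527] q6 1.3 shift [-0.0009 -0.0003  0.0034] turn [ 0.0001 -0.0005 -0.0004] F [ 1.4  0.  -0. ] op 0.0351
t 18.57 pos [ 0.656  -0.0959  0.0527] q6 1.3 shift [-0.0009 -0.0003  0.0034] turn [-7.0000e-04 -2.0000e-04  1.9996e+00] F [ 1.4  0.  -0. ] op 0.0351
```

```bash
python3 -m crank '[[[-0.4,0,0,0.003,0,0,0],[-0.5,0,0,0.003,0,0,0],[-1,0,0,0.003,0,0,0],[-1,0,0,0.003,0,0,0],[-1,0,0,0.003,0,0,0]]]' 55
python3 -m crank '[[[-1,0,0,0,0,0,0],[-1,0,0,0,0,0,0],[-1,0,0,0,0,0,0],[-1,0,0,0,0,0,0],[-1,0,0,0,0,0,0]]]' 55
python3 -m crank '[[[-1,0,0,0,0,0,0],[-1,0,0,0,0,0,0],[-1,0,0,0,0,0,0],[-1,0,0,0,0,0,0],[-1,0,0,0,0,0,0]]]' 55
python3 -m crank '[[[-1,0,0,0,0,0,0],[-1,0,0,0,0,0,0],[-1,0,0,0,0,0,0],[-1,0,0,0,0,0,0],[-1,0,0,0,0,0,0]]]' 55
python3 - <<'E'
from h import *
s=read_state();print(s['wrist_torque'],s['force'])
sc=read_camera('scene')[:,:,::-1].copy(); t=read_camera('top')[:,:,::-1].copy()
r=lambda i,x,y,w,h,k:cv2.resize(i[y:y+h,x:x+w],None,fx=k,fy=k,interpolation=cv2.INTER_CUBIC)
cv2.imwrite('pics/f.png',np.hstack([r(sc,55,150,160,150,2.5),r(t,150,105,160,150,2.4)[:375,:384]]) if 0 else np.hstack([r(sc,55,170,160,150,2.5),r(t,290,90,150,150,2.5)]))
E
```

```text
t: 19.2
tool_pos: [0.6559, -0.0967, 0.0508]
orientation: [3.14, 0.074, 0.001]
force: [2.0, -5.2, -0.7]
opening: 0.0252
gripper_force: 55.0
t: 19.82
tool_pos: [0.6559, -0.0967, 0.0508]
orientation: [3.14, 0.074, 0.001]
force: [1.5, -4.5, -1.4]
opening: 0.0258
gripper_force: 55.0
t: 20.45
tool_pos: [0.6559, -0.0967, 0.0508]
orientation: [3.14, 0.074, 0.001]
force: [1.4, -5.2, -1.0]
opening: 0.0259
gripper_force: 55.0
t: 21.08
tool_pos: [0.6559, -0.0967, 0.0508]
orientation: [3.14, 0.074, 0.001]
force: [1.9, -5.7, -0.1]
opening: 0.0252
gripper_force: 55.0
[-0.71449397 -0.21815382  0.09013107] [ 1.90323559 -5.67818873 -0.06009826]
```

View pics/f.png

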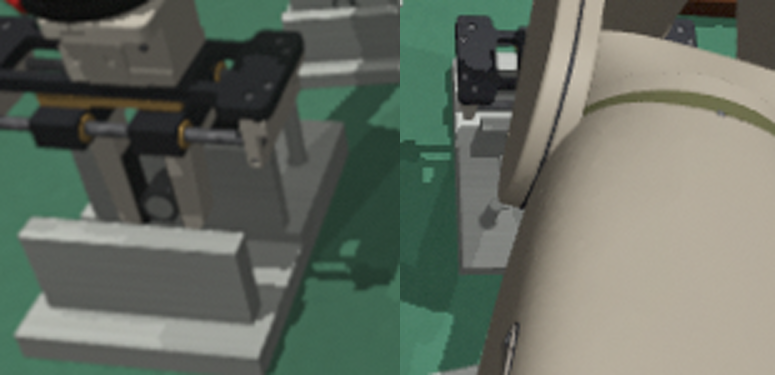

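```bash
python3 -m crank '[[[-1,0,0,0,0,0,0],[-1,0,0,0,0,0,0],[-1,0,0,0,0,0,0],[-1,0,0,0,0,0,0],[-1,0,0,0,0,0,0]]]' 60
python3 -m crank '[[[-1,0,0,0,0,0,0],[-1,0,0,0,0,0,0],[-1,0,0,0,0,0,0],[-1,0,0,0,0,0,0],[-1,0,0,0,0,0,0]]]' 60
python3 - <<'E'
from h import *
a=cv2.cvtColor(read_camera('scene'),cv2.COLOR_RGB2GRAY).astype(float)
o=[];w=[]
for i in range(30):
    b=read_camera('scene'); s=read_state(); o.append(s['opening']); w.append(s['wrist_torque'])
b=cv2.cvtColor(b,cv2.COLOR_RGB2GRAY).astype(float)
print(s['t'],np.mean(o[:15]),np.mean(o[15:]),np.mean(w[:15],0),np.mean(w[15:],0),s['gripper_force'])
d=abs(a-b); print('bolt diff',d[235:262,105:135].max(),'elsewhere',d.max(),np.unravel_index(d.argmax(),d.shape))
E
```

```text
t: 21.8
tool_pos: [0.6559, -0.0967, 0.0508]
orientation: [3.14, 0.074, 0.001]
force: [1.6, -6.1, -1.4]
opening: 0.0251
gripper_force: 60.0
t: 22.42
tool_pos: [0.6559, -0.0967, 0.0508]
orientation: [3.14, 0.074, 0.001]
force: [1.5, -5.2, -0.3]
opening: 0.0249
gripper_force: 60.0
23.975 0.025363085894580067 0.02528224570170335 [-0.74208227 -0.21337451  0.00697266] [-0.74388097 -0.20938078  0.00435648] 59.999791234731674
bolt diff 6.0 elsewhere 7.0 (np.int64(180), np.int64(26))
```

```bash
python3 -c "
from plant import *
print(close_job())"
```

```text
the job is handed in; nothing more can be done
None
```

I placed both longer pins in the bracket's foot holes, left the short pin in the rack, and handed the job in at about 24 s, still gripping the bolt head at 60 N. Camera frames over the last 1.5 s showed the bolt head still. I didn't measure the nut's turning directly, I got no verdict back, and the right pin's seating comes from gripper height (about 23 mm deep), not a final picture.

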